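# Shut the steriliser door on its latch and start the cycle

## Task

The massage heads are in the steriliser on the bench: push its door gently shut until the sprung latch has snapped in behind the keeper and holds the door by itself, then press the green start button on top all the way down and let go. Do not slam the door or press on it harder than a light push (20 N at most), let go of it before you start the cycle, and leave the things standing round about where they are.

Things in the scene. Friction and masses are not known exactly. Their poses are not given: they have to be found in the camera images.
- cabinet: White bench-top steriliser cabinet with a blue band at its foot, 200 deep (x) x 280 wide (y) x 220 high mm, fixed to the bench. Origin: centre of its underside, z up; its open front looks to its own -x. Its position and turn about the vertical vary from run to run.
- door (a joint): Angle (rad) of the door about its vertical hinge. 0 = nominally shut, panel parallel to the front; positive = open, free edge swung out to the cabinet's -x; starts 0.5 to 1.0. White flat panel with amber window, 14 thick x 262 wide x 190 high mm, lower edge 15 mm above the bench, about 0.8 kg, stays where it is left. Latched it reads -0.036 to 0.041, by how the keeper is set.
- latch (a joint): Travel (m) of the brass latch tongue in the door's free edge, 165 mm above the bench. 0 = out (8 mm proud of the edge), 0.010 = in. Spring 4 N out, 7 N in, low friction. Bevel towards the cabinet, flat behind. The strike pushes it in about 5.5 mm over 8 mm of edge travel and keeps it in for 10 mm more; then it snaps out to 0 behind the strike, 1.5 mm before the rubber stop.
- strike (a point): Nominal centre of the upright square steel strike bar (10 x 10 mm) on a bracket at the cabinet's -y side, 165 mm above the bench. Bar, bumper and door stop are one adjustable keeper, really set up to 9 mm nearer or further along the cabinet's x: feel for it.
- bumper_tip (a point): Tip of the 12 mm black rubber bumper on the cabinet's front edge; nominally over the last 26 mm of edge travel it pushes the door back open with 1 to 3 N. With bumper and latch together some 6 to 14 N at the push point shuts the door, more nearer to the hinge. The point is nominal (keeper set to zero).
- push_point (a point): Point on the door's flat outer face, 225 mm from the hinge axis, 37 mm from the free edge, 170 mm above the bench, 35 mm below the door's upper edge. Moves with the door; its -x axis points straight out of the outer face. Below it a vertical steel bar handle stands 35 mm off the face, up to 110 mm above the bench; the face above is free to push on.
- hinge (a point): Hinge axis of the door at bench height, at x = -119, y = +135 mm in the cabinet's frame; axes as the cabinet's. The axis runs in the middle of the panel's thickness; from it the shut panel reaches towards the cabinet's -y.
- start (a joint): Travel in m of the start button, 0 = up, 0.006 = fully down; spring return, about 5 N when fully down.
- start_top (a point): Centre of the top face of the round green start button (28 mm diameter) on the cabinet's top, 238 mm above the bench when up; presses straight down. In a black ring 44 mm wide and 12 mm high.
- cream: White cream jar with blue lid, 72 mm diameter, 55 mm high, standing on the bench out in front of the cabinet, beyond the open door. Bystander. Origin: centre of its underside.
- ball_head: Black massage head with a rounded knob, 56 mm diameter, 84 mm high, standing on the bench beside the cabinet. Bystander. Origin: centre of its underside.
- cup: Clear cupping dome, 56 mm diameter, 48 mm high, standing on top of the cabinet on the hinge side. Bystander. Origin: centre of its underside.

How it is judged (in metres and radians):
On the way, in this order (a step that is already met when the one before it is completed fails the run):
1. the door is shut and the latch, snapped out behind the strike, holds it without the robot touching it (value of joint door below 0.048 rad and value of joint latch below 0.0012 m and contact force between each of the fingers, the arm and cabinet below 0.3 N), for 0.3 s.
2. then the start button is pressed fully down (value of joint start above 0.004 m and value of joint door below 0.048 rad), for 0.05 s.
At the end, for the whole second after the job is handed in: The door is shut (door angle under 0.048 rad) and at rest with the latch tongue out behind the strike (latch under 1.2 mm), the start button has been pressed (at least 4 mm) after that and is up again (under 1.5 mm), and each bystander is within 30 mm of where it stood (value of joint door below 0.048 rad and value of joint latch below 0.0012 m and value of joint start below 0.0015 m and velocity of joint door between -0.05 and 0.05 rad/s and distance of each of cream, ball_head, cup from where it was at the start of the episode below 0.03 m); the robot touches nothing.
It fails at once if the robot presses with more than 20 N on the nearly shut door (under 0.12 rad) or the cabinet (value of joint door below 0.12 rad and value of joint start below 0.001 m and contact force between any of the fingers, the arm and cabinet above 20 N).
It fails at once if the robot knocks or presses the open door, the cabinet or the button with more than 40 N (contact force between any of the fingers, the arm and cabinet above 40 N).
It fails at once if the door is slammed: it swings shut faster than 1.5 rad/s (velocity of joint door below -1.5 rad/s).
It fails at once if a bystander is moved by more than 30 mm or tipped over (distance of any of cream, ball_head, cup from where it was at the start of the episode above 0.03 m or angle between any of cream, ball_head, cup's own z axis and vertical above 0.5 rad).
It also fails if it takes over 69 s, if anything falls off the work surface, if the arm or the gripper's body presses on something with over 40 N, if the wrist force passes 120 N, or if a joint passes its speed limit or range.

## Robot

A 6-joint arm with a two-finger parallel gripper is mounted at the origin on the work surface. World frame = base frame: x ahead of the robot, y to its left, z up, the work surface at z = 0. Lengths are in m, angles in degrees, forces in N, time in s.
With the tool pointing down it reaches from about 0.375 to 0.825 m from the base axis. Payload 5.5 kg.
Tool frame: the origin (TCP) lies between the finger pads; the fingertips stand 11 mm ahead of it and the grasp point (between the pads) lies 8 mm behind it (r.nose_length is the distance from the TCP to the fingertips, in m); z points along the fingers, y is the line along which they close (so a half turn about z gives the same grasp; the last joint's range is limited). The gripper opens to 85 mm and grips with 20 to 120 N. Pads are 22 mm wide; open, the fingers measure 114 mm over their backs; the gripper's body (76 mm by 85 mm) begins 54 mm behind the grasp point. The pads swing forward as they close: fully open they stand 13 mm farther back than shut.
Start: joints at [-64.687, 17.962, -2.699, 69.339, 0, 90], TCP at [0.257, -0.542, 0.242] pointing down, gripper open.
Joint ranges: [-152.73, 152.73], [-39.44, 99.34], [-58.76, 71.6], [-118.89, 123.64], [-81.53, 83.1], [-180, 180]. Speed limits (degrees/s): [136.94, 136.94, 172.46, 180, 180, 180].

## Interface

Orientations are given as [roll, pitch, yaw] about the fixed x, y, z axes, in that order (R = Rz(yaw) Ry(pitch) Rx(roll)).
In Python, from rig import r gives the robot as it stands.
- The arm moves only by the tool carry_out, never from a script. Its arguments are lists of equal length, an entry for each row: "travel": the shift along the tool's x, y, z in mm, a list of three; "roll": the turn about the tool's z in degrees. In form: {"travel": [[tx, ty, tz], ...], "roll": [roll, ...]}. A call has 1 to 8 rows; each row is the pose to reach, as a shift and turn from the pose commanded when the call began, along the tool's axes at that moment; what a row does not reach only later rows make up. A row lasts 1/10 s, in which the tool goes at most 50 mm and 8.59 degrees, less where a joint would pass 70% of its speed; a pose out of reach is approached as far as the arm can. A call with a gripper value outside its range is refused whole. "fingers" is the finger opening in mm, from 0 to 85.4, set as the call begins (left out, the last holds). The fingers move at their own pace and stop on an object; the grip force is fixed at half the most. Time passes only in rows, so rows that repeat a pose let the fingers close. It gives the time, the measured TCP pose, the force, the opening and the grip force at its end, in the units of the state.
- r.observe(): the state, without advancing time (a new reading comes with each control period).
- r.get_image(name): name is "side" or "top"; returns a dict with "frame" (384x512x3 uint8, blue, green, red), "vfov" (degrees; the focal length in pixels is half the picture's height over the tangent of half this angle, whatever the lens; pixels are square), "cx", "cy" (the principal point, pixels), "dist_coeffs" ([k1, k2, p1, p2, k3] as OpenCV has them; the pictures are not rectified), "cam_to_world" (4x4, takes a point from camera to world coordinates). Camera axes: x right, y down, z forward; pixel columns grow to the right and rows downward; lengths in m; the calibration is good to about 2 mm. A picture is of the moment at which its call begins. There is no depth.
- r.finish_job(): hands the job in; it is judged then, once.
Trained networks look in a picture, given as the dict that the camera call returned (one of the last four; its "shot" number tells which), for a name from the list of things; names that differ only in an ending like _2 or _b are one class to them, and where a whole thing is asked for, a point or a joint stands for the part that bears it (a point fixed in the world has none). Each returns a list of dicts, best first, with "confidence" (0 to 1); they miss things now and then, are a little off and sometimes report something else, mostly with a low value. They report only what shows in the picture. A call takes as long as a camera call.
- r.silhouettes(name, picture): "mask" (384x512 bool, what is visible of it) and "bbox" ([left, top, right, bottom] in pixels, round what is visible of it).
- r.place_of(name, picture): "point" ([column, row] in pixels: a listed point, or the origin of a listed thing).
The state is a dict: "clock": time; "qpos": joint angles; "qd": joint speeds; "joint_torque": joint torques, N m; "ee_pos": TCP position; "tcp_rot": TCP orientation; "ft_force": force on the tool from outside, world axes, zero at the start; "moment": the same for the moment, N m; "gripper_width": finger opening in m; "finger_force": force on a finger pad.
Only numpy, scipy, OpenCV 4.12 (cv2) and the standard library are available. Lean on these libraries where they do the work, as an engineer would, in place of code of your own. Each camera call takes 0.05 s, during which the arm holds its last target. There are 200 camera calls.

## Working session

There is one attempt and no reset: what is moved stays moved. The work goes in short steps, Python scripts to look and compute and a tool call to move; the robot and the scene stay as the last step left them, time stands still between calls to the robot, and variables do not carry over. Pictures are saved under pics/ and viewed, at most 10 in all, crops included, and the job is handed in when it is done.

Besides the shell and the picture viewer there is one more tool, called after "Call:" as name(argument=value, ...) on one line, values as JSON. carry_out: Moves the arm, as the interface text tells. Its arguments: {"type":"object","properties":{"travel":{"type":"array"},"roll":{"type":"array"},"fingers":{"type":"number"}},"required":["travel","roll"]}

```bash
mkdir -p pics; cat > h.py <<'E'
import numpy as np, cv2
from rig import r
def K(p):
    h=p["frame"].shape[0]; f=h/2/np.tan(np.radians(p["vfov"])/2)
    return np.array([[f,0,p["cx"]],[0,f,p["cy"]],[0,0,1]])
def ray(p,px):
    u=cv2.undistortPoints(np.array([[px]],float),K(p),np.array(p["dist_coeffs"],float))[0,0]
    T=np.array(p["cam_to_world"]); d=T[:3,:3]@np.array([u[0],u[1],1]); return T[:3,3],d/np.linalg.norm(d)
def atz(p,px,z):
    o,d=ray(p,px); return o+d*(z-o[2])/d[2]
def tri(l):
    A=np.zeros((3,3));b=np.zeros(3)
    for o,d in l:
        M=np.eye(3)-np.outer(d,d);A+=M;b+=M@o
    return np.linalg.solve(A,b)
def proj(p,X):
    T=np.linalg.inv(np.array(p["cam_to_world"])); 
    return cv2.projectPoints(np.atleast_2d(X).astype(float),cv2.Rodrigues(T[:3,:3])[0],T[:3,3],K(p),np.array(p["dist_coeffs"],float))[0][:,0]
E
python3 - <<'E'
from h import *
P={n:r.get_image(n) for n in("side","top")}
cv2.imwrite("pics/a.png",np.hstack([cv2.resize(P[n]["frame"],(400,300)) for n in P]))
for n in P: cv2.imwrite(f"pics/{n}0.png",P[n]["frame"]); print(n,np.round(P[n]["cam_to_world"],2).tolist())
for t in "cabinet push_point hinge start_top strike bumper_tip cream ball_head cup".split():
    l=[]
    for n in P:
        o=r.place_of(t,P[n])
        if o: print(t,n,np.round(o[0]["point"],1),round(o[0]["confidence"],2)); l.append(ray(P[n],o[0]["point"]))
    if len(l)==2: print("   ",np.round(tri(l),4))
s=r.observe(); print(s)
E
```

```text
side [[-0.98, -0.12, 0.15, 0.44], [-0.19, 0.7, -0.68, 0.72], [-0.02, -0.7, -0.71, 0.9], [0.0, 0.0, 0.0, 1.0]]
top [[-0.01, -0.99, 0.13, 0.43], [-1.0, 0.01, 0.01, -0.01], [-0.01, -0.13, -0.99, 1.42], [0.0, 0.0, 0.0, 1.0]]
push_point side [173.7 246.6] 0.92
push_point top [179.7 131.6] 0.56
    [0.7572 0.2118 0.1654]
hinge top [235.1 186.3] 0.89
start_top side [313.7 241.3] 0.71
start_top top [177.4 237.2] 0.54
    [0.4398 0.2019 0.2434]
strike top [147.6 196. ] 0.71
bumper_tip side [247.3 304.7] 0.82
cream side [282.1 156.7] 0.74
cream top [351.3 190.3] 0.84
    [ 0.5865 -0.3333  0.0111]
ball_head side [290.1 360.2] 0.72
ball_head top [144.7 231.2] 0.56
    [ 0.4612  0.3562 -0.0029]
cup side [311.2 203.6] 0.58
cup top [226.5 229.8] 0.68
    [0.458  0.0687 0.2156]
{'clock': 1.0, 'qpos': array([-6.46859065e+01,  1.79623057e+01, -2.69729894e+00,  6.93399090e+01,
        1.25374300e-04,  9.00005494e+01]), 'qd': array([-0.06336276,  0.00058844,  0.07577778, -0.00203143,  0.00336633,
       -0.02004548]), 'joint_torque': array([-5.47540185e-05, -5.39468372e+01,  3.40056539e+01,  1.44068785e-03,
       -9.48596994e-05, -1.79717414e-07]), 'ee_pos': array([ 0.25655037, -0.54238952,  0.24230888]), 'tcp_rot': array([ 1.79999514e+02, -1.25378963e-04,  2.53135441e+01]), 'ft_force': array([-0.06001139,  0.71991288, -0.38905449]), 'moment': array([-0.0460308 ,  0.01909554, -0.01154234]), 'finger_force': 0.0, 'gripper_width': 0.08544813022971537}
```

View pics/side0.png

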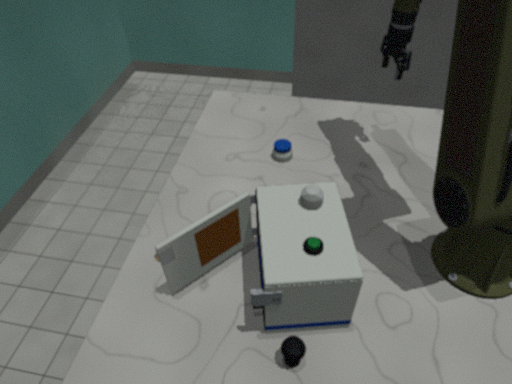

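View pics/top0.png

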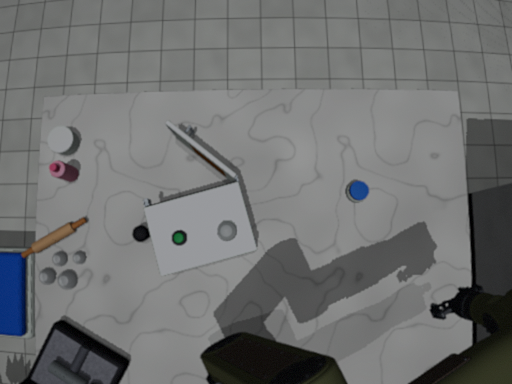

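The side and top views show the cabinet opening towards world +x. In the top view its roof corners are near (145,203), (237,179), (257,248) and (163,274). The door's free end is at about (168,123), and the button at (179,238).

```bash
python3 - <<'E'
from h import *
p=r.get_image("top"); q=r.get_image("side")
m=r.silhouettes("cabinet",p)[0]; print(m["confidence"],m["bbox"])
C=[atz(p,c,.22)[:2] for c in [(145,203),(237,179),(257,248),(163,274)]]
C=np.array(C); print(np.round(C,4).tolist())
# order: (-x,-y),( -x,+y),(+x,+y),(+x,-y)
M=np.array([[-.1,-.14],[-.1,.14],[.1,.14],[.1,-.14]])
A=M-M.mean(0);B=C-C.mean(0);H=A.T@B;U,S,V=np.linalg.svd(H);R=(U@V).T
yaw=np.arctan2(R[1,0],R[0,0]);t=C.mean(0);print("yaw",np.degrees(yaw),"c",t,"res",np.round((A@R.T-B)*1e3,1).tolist())
print("edges",np.linalg.norm(C-np.roll(C,-1,0),axis=1))
h=R@[-.119,.135]+t;print("hinge",h,"net",atz(p,r.place_of("hinge",p)[0]["point"],0))
l=[ray(z,r.place_of("push_point",z)[0]["point"]) for z in(p,q)];pp=tri(l);print("pp",pp)
# door free edge top outer/inner corners top pic
for c in [(167,123),(173,122),(238,180)]: print("door",atz(p,c,.205))
d=R.T@(pp[:2]-h);print("push rel hinge in cab",d,np.hypot(*d),"ang",np.arctan2(-d[0],-d[1])) 
f=R.T@(np.array(atz(p,(168,124),.205)[:2])-h);print(f,np.hypot(*f),np.arctan2(-f[0],-f[1]))
k=proj(p,[*h,.205]);print(k)
for z,n in((p,'top'),(q,'side')):print(n,proj(z,np.c_[C.mean(0)+M@R.T,np.full(4,.22)]).round().tolist())
E
```

```text
0.79 [144.6, 120.5, 255.9, 277.2]
[[0.538, 0.2995], [0.6031, 0.0381], [0.4094, -0.0157], [0.3391, 0.2465]]
yaw -165.25335550164323 c [0.4724233  0.14210259] res [[-4.5, 3.4], [1.7, -5.9], [1.9, -3.1], [1.0, 5.5]]
edges [0.26943688 0.20099344 0.27146505 0.20587169]
hinge [0.62186716 0.04184026] net [0.61890121 0.05440832 0.        ]
pp [0.7573453  0.2169574  0.17344166]
door [0.77428856 0.24323283 0.205     ]
door [0.77690573 0.22544787 0.205     ]
door [0.60238638 0.03578726 0.205     ]
push rel hinge in cab [-0.17559085 -0.1348636 ] 0.22140536813879078 ang 0.9158391745027447
[-0.19488003 -0.15380642] 0.2482632550018777 0.9026530834597489
[[235.82964287 173.28268248]]
top [[144.0, 205.0], [239.0, 178.0], [258.0, 247.0], [161.0, 274.0]]
side [[260.0, 282.0], [252.0, 184.0], [332.0, 179.0], [360.0, 275.0]]
```

Call:
carry_out(travel=[[20,-4,-8],[60,-13,-8],[107,-23,-8],[154,-33,-8],[201,-43,-8],[248,-53,-8],[295,-63,-8],[342,-73,-8]], roll=[3,7,10.4,10.4,10.4,10.4,10.4,10.4], fingers=0)

```text
clock: 2.1
ee_pos: [0.5359, -0.3288, 0.2505]
tcp_rot: [180.0, -0.0, 14.9]
ft_force: [-0.1, -1.2, 0.1]
gripper_width: -0.0004
finger_force: 0.0
```

Call:
carry_out(travel=[[36,-26,0],[72,-53,0],[108,-80,0],[144,-106,0],[180,-132,0],[216,-159,0],[252,-185,0],[288,-212,0]], roll=[0,0,0,0,0,0,0,0])

```text
clock: 2.9
ee_pos: [0.7592, -0.0497, 0.2503]
tcp_rot: [180.0, -0.0, 14.9]
ft_force: [0.5, -0.1, 0.4]
gripper_width: 0.0
finger_force: 0.0
```

Call:
carry_out(travel=[[15,-40,0],[30,-80,0],[45,-120,0],[59,-160,0],[59,-160,0]], roll=[0,0,0,0,0])

```text
clock: 3.4
ee_pos: [0.7737, 0.1252, 0.2495]
tcp_rot: [-179.9, 0.0, 15.3]
ft_force: [-0.5, -0.4, -0.6]
gripper_width: 0.0002
finger_force: 0.0
```

```bash
python3 - <<'E'
from h import *
P=[r.get_image(n) for n in("side","top")]
e=r.observe()["ee_pos"];print(e)
o=[]
for p in P:
    f=p["frame"].copy()
    for X,c in((e+[0,0,-.011],(0,0,255)),([.622,.042,.205],(255,0,0)),([.757,.214,.17],(0,255,255)),([.44,.202,.238],(255,0,255))):
        u=proj(p,X)[0];cv2.circle(f,(int(u[0]),int(u[1])),2,c,-1)
    o.append(f)
cv2.imwrite("pics/b.png",np.hstack([cv2.resize(o[0][110:370,110:370],(400,400),interpolation=2),cv2.resize(o[1][80:290,80:290],(400,400),interpolation=2)]))
E
```

```text
[0.77390582 0.11997869 0.24976228]
```

View pics/b.png

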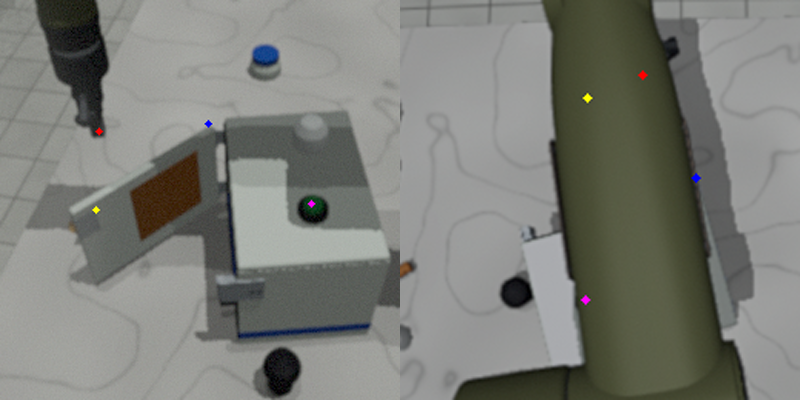

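The fingertip is outside the open door, clear of its outer face. The side view puts the tip at about crop (98,131) and the door top edge below it, running (72,208) to (217,133). I lower it beside the face.

Call:
carry_out(travel=[[8,-23,0],[16,-47,0],[16,-47,25],[16,-47,50],[16,-47,68],[16,-47,68]], roll=[0,0,0,0,0,0])

```text
clock: 4.1
ee_pos: [0.7757, 0.1658, 0.1787]
tcp_rot: [180.0, 0.3, 14.8]
ft_force: [-0.7, -0.2, -0.1]
gripper_width: -0.0
finger_force: 0.0
```

Call:
carry_out(travel=[[-5,-6,0],[-9,-11,0],[-13,-17,0],[-17,-22,0],[-19,-32,0],[-22,-42,0],[-24,-52,0],[-24,-52,0]], roll=[0,0,0,0,0,0,0,0])

```text
clock: 4.9
ee_pos: [0.7415, 0.2087, 0.1823]
tcp_rot: [-179.7, 0.0, 15.6]
ft_force: [-0.6, 0.3, -0.2]
gripper_width: -0.0002
finger_force: 0.0
```

Call:
carry_out(travel=[[-5,-9,0],[-10,-19,0],[-16,-28,0],[-22,-37,0],[-30,-46,0],[-38,-54,0],[-46,-62,0],[-53,-70,0]], roll=[0,0,0,0,0,0,0,0])

```text
clock: 5.7
ee_pos: [0.6796, 0.2362, 0.1828]
tcp_rot: [-178.5, 0.0, 18.5]
ft_force: [0.7, -2.3, -0.9]
gripper_width: -0.0
finger_force: 0.5
```

```bash
python3 - <<'E'
from h import *
p=r.get_image("side")
s=r.observe();e=s["ee_pos"];print(e,s["ft_force"])
f=p["frame"].copy()
for X,c in((e+[0,0,-.011],(0,0,255)),([.619,.053,.205],(255,0,0))):
        u=proj(p,X)[0];cv2.circle(f,(int(u[0]),int(u[1])),1,c,-1)
cv2.imwrite("pics/c.png",cv2.resize(f[150:340,150:380],(690,570),interpolation=2))
o=r.place_of("push_point",p); print(o[:2],[atz(p,x["point"],.17) for x in o[:1]])
E
```

```text
[0.67854967 0.23669066 0.18290183] [0.12441365 0.06429767 0.18368058]
[{'point': [205.1, 268.5], 'confidence': 0.82}, {'point': [310.5, 205.1], 'confidence': 0.24}] [array([0.66558846, 0.26016114, 0.17      ])]
```

View pics/c.png

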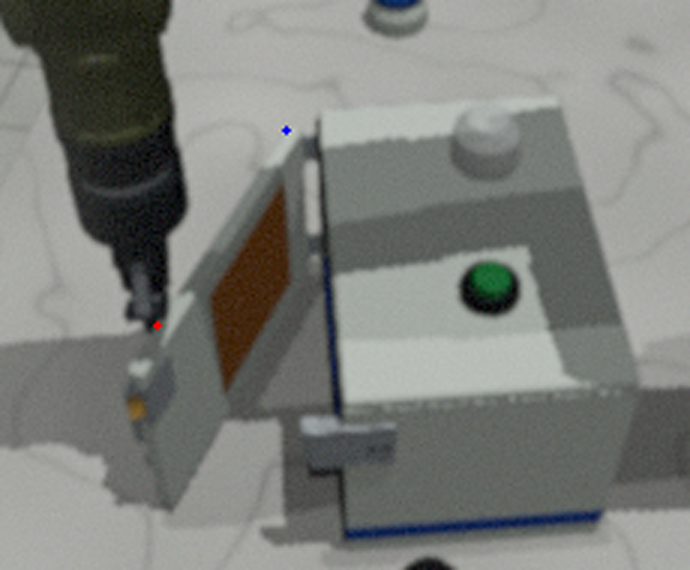

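The door has swung to about 0.4–0.5 rad: its free edge is at crop (150,400), with the finger on its outer face at (157,325). The TCP is short of its target in y, so I check why.

Call:
carry_out(travel=[[0,0,0],[0,0,0]], roll=[0,0])

```text
clock: 6.0
ee_pos: [0.6806, 0.2361, 0.1826]
tcp_rot: [-178.5, 0.0, 18.5]
ft_force: [-0.9, 0.6, -0.1]
gripper_width: 0.0001
finger_force: 0.0
```

```bash
python3 - <<'E'
from h import *
s=r.observe()
for k in s: print(k,np.round(s[k],3))
E
```

```text
clock 6.0
qpos [ 18.443  32.729  11.749  69.057   1.542 179.94 ]
qd [-0.116  0.203  0.172 -0.043  0.028 -0.08 ]
joint_torque [ 1.7800e-01 -6.9155e+01  3.3865e+01  3.7000e-02  1.2000e-01 -0.0000e+00]
ee_pos [0.681 0.236 0.183]
tcp_rot [-1.78458e+02  3.60000e-02  1.85040e+01]
ft_force [-0.892  0.62  -0.142]
moment [-0.034  0.044  0.024]
finger_force 0.0
gripper_width 0.0
```

Joint 6 has reached its 180° limit. I back off the door and turn the tool a quarter turn the other way.

Call:
carry_out(travel=[[10,15,0],[20,30,0],[30,40,0],[30,40,0],[30,40,0],[30,40,0],[30,40,0],[30,40,0]], roll=[0,0,-8,-16,-24,-32,-40,-48])

```text
clock: 6.8
ee_pos: [0.722, 0.2075, 0.1812]
tcp_rot: [-178.9, -1.1, 66.8]
ft_force: [-0.1, 0.4, -0.3]
gripper_width: -0.0001
finger_force: 0.0
```

```bash
python3 - <<'E'
from h import *
s=r.observe();print(s["qpos"],s["ee_pos"],s["tcp_rot"])
E
```

```text
[ 15.37903263  36.50931955  17.89298429  71.51354033   1.53656639
 128.5636958 ] [0.72197348 0.20747707 0.18121613] [-178.94043131   -1.12042725   66.80323458]
```

Call:
carry_out(travel=[[0,0,0],[0,0,0],[0,0,0],[0,0,0],[0,0,0]], roll=[-8,-16,-24,-32,-38])

```text
clock: 7.3
ee_pos: [0.7219, 0.2075, 0.1812]
tcp_rot: [-179.8, -1.5, 104.8]
ft_force: [-0.3, 0.2, -0.4]
gripper_width: 0.0004
finger_force: 0.0
```

```bash
python3 - <<'E'
from h import *
from scipy.spatial.transform import Rotation as Ro
s=r.observe();print(s["qpos"],s["ee_pos"],s["tcp_rot"]);print(Ro.from_euler('xyz',s["tcp_rot"],degrees=True).as_matrix().round(3))
p=r.get_image("side");l=r.place_of("push_point",p)[0]; x=atz(p,l["point"],.17); print(l,x)
d=x[:2]-[.619,.053]; print(np.hypot(*d),np.radians(104.75)-np.arctan2(d[1],d[0])-.03)
E
```

```text
[15.38357622 36.50949773 17.88952715 71.51550074  1.53669352 90.6034189 ] [0.72191126 0.20752247 0.18118724] [-179.84830005   -1.53517676  104.77630808]
[[-0.255  0.967 -0.009]
 [ 0.967  0.255  0.025]
 [ 0.027 -0.003 -1.   ]]
{'point': [204.5, 269.6], 'confidence': 0.63} [0.66607261 0.26315631 0.17      ]
0.21536366091947434 0.4477875757719325
```

Call:
carry_out(travel=[[30,0,0],[60,0,0],[64,-9,0],[68,-18,0],[74,-28,0],[80,-38,0],[85,-49,0],[89,-60,0]], roll=[0,0,0,0,0,0,0,0])

```text
clock: 8.2
ee_pos: [0.6413, 0.2787, 0.184]
tcp_rot: [-179.9, -1.5, 104.3]
ft_force: [0.4, -1.1, -0.3]
gripper_width: -0.0006
finger_force: 0.5
```

```bash
python3 - <<'E'
from h import *
s=r.observe();print(s["qpos"],s["ee_pos"],s["tcp_rot"])
p=r.get_image("side");l=r.place_of("push_point",p)[0]; x=atz(p,l["point"],.17); print(l,x)
d=x[:2]-[.619,.053]; print(np.hypot(*d),np.radians(104.75)-np.arctan2(d[1],d[0])-.03)
f=p["frame"].copy();u=proj(p,s["ee_pos"]+[0,0,-.011])[0];cv2.circle(f,(int(u[0]),int(u[1])),1,(0,0,255),-1)
cv2.imwrite("pics/d.png",cv2.resize(f[150:340,150:380],(690,570),interpolation=2))
E
```

```text
[22.79933628 30.1571025   7.75826034 67.4978494   1.50524658 98.47787733] [0.64132678 0.27869572 0.18396331] [-179.88024929   -1.50402809  104.32124423]
{'point': [222.8, 277.5], 'confidence': 0.62} [0.62133526 0.2756573  0.17      ]
0.22266954588518187 0.23792380032603225
```

View pics/d.png

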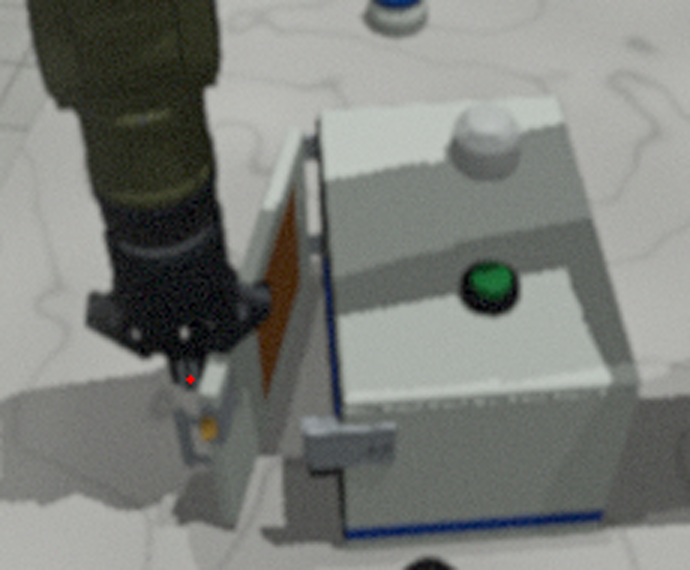

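The finger presses the outer face at crop (190,380), with the door at about 0.24 rad. I raise it a little for clearance over the cabinet and continue more slowly.

Call:
carry_out(travel=[[1,-4,-8],[2,-8,-8],[3,-12,-8],[4,-16,-8],[5,-19,-8],[6,-22,-8]], roll=[0,0,0,0,0,0])

```text
clock: 8.9
ee_pos: [0.6182, 0.2788, 0.1921]
tcp_rot: [-179.8, -1.5, 104.5]
ft_force: [-0.3, -0.2, 0.1]
gripper_width: 0.0002
finger_force: 0.2
```

Call:
carry_out(travel=[[0,-3,0],[1,-5,0],[1,-8,0],[1,-10,0]], roll=[0,0,0,0])

```text
clock: 9.3
ee_pos: [0.6083, 0.2774, 0.1923]
tcp_rot: [-179.9, -1.5, 104.5]
ft_force: [0.2, 0.7, 0.1]
gripper_width: 0.0003
finger_force: 0.2
```

Call:
carry_out(travel=[[0,-2,0],[0,-4,0],[0,-6,0],[0,-8,0]], roll=[0,0,0,0])

```text
clock: 9.7
ee_pos: [0.6007, 0.2753, 0.1923]
tcp_rot: [-179.9, -1.5, 104.5]
ft_force: [-0.9, 0.3, 0.7]
gripper_width: -0.0
finger_force: 0.2
```

Call:
carry_out(travel=[[0,-1.5,0],[0,-3,0],[0,-4.5,0]], roll=[0,0,0])

```text
clock: 10.0
ee_pos: [0.5964, 0.2742, 0.1923]
tcp_rot: [-179.9, -1.5, 104.5]
ft_force: [0.3, -0.1, 0.5]
gripper_width: -0.0
finger_force: 0.2
```

Call:
carry_out(travel=[[0,-1.5,0],[0,-3,0],[0,-4.5,0]], roll=[0,0,0])

```text
clock: 10.3
ee_pos: [0.5921, 0.2731, 0.1923]
tcp_rot: [-179.9, -1.5, 104.5]
ft_force: [-0.0, 0.1, -0.3]
gripper_width: 0.0001
finger_force: 0.2
```

```bash
python3 - <<'E'
from h import *
s=r.observe();print(s["ft_force"],s["moment"])
p=r.get_image("side")
f=p["frame"].copy();u=proj(p,s["ee_pos"]+[0,0,-.011])[0];cv2.circle(f,(int(u[0]),int(u[1])),1,(0,0,255),-1)
cv2.imwrite("pics/e.png",cv2.resize(f[170:330,180:340],(600,600),interpolation=2))
E
```

```text
[-0.00201361  0.12942179 -0.34593541] [-0.03626085  0.0074303   0.00022421]
```

View pics/e.png

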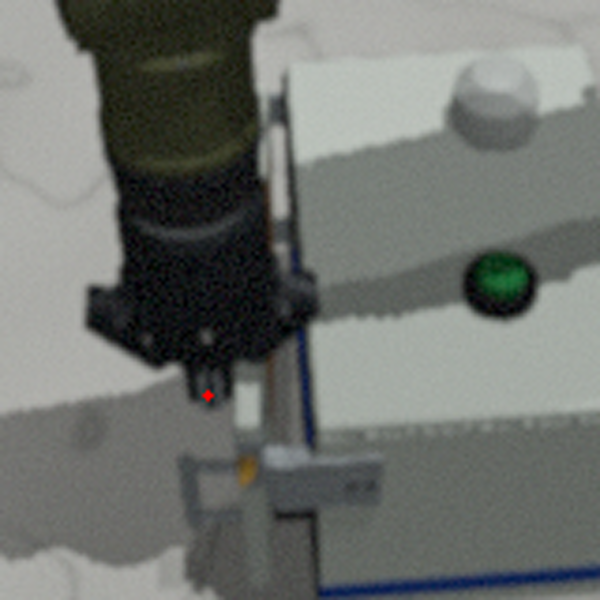

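The tongue (248,470) is just about to reach the strike bracket (275,470). From here I use fine steps and watch the force.

Call:
carry_out(travel=[[0,-1,0],[0,-2,0],[0,-3,0]], roll=[0,0,0])

```text
clock: 10.65
ee_pos: [0.5894, 0.2725, 0.1924]
tcp_rot: [-179.9, -1.6, 104.5]
ft_force: [1.1, 0.7, -0.3]
gripper_width: -0.0003
finger_force: 0.7
```

Call:
carry_out(travel=[[0,-1,0],[0,-2,0],[0,-3,0]], roll=[0,0,0])

```text
clock: 10.95
ee_pos: [0.5864, 0.2718, 0.1925]
tcp_rot: [-179.9, -1.6, 104.5]
ft_force: [1.4, 1.7, -0.6]
gripper_width: 0.0
finger_force: 0.8
```

Call:
carry_out(travel=[[0,-1,0],[0,-2,0],[0,-3,0]], roll=[0,0,0])

```text
clock: 11.25
ee_pos: [0.5846, 0.2713, 0.1926]
tcp_rot: [180.0, -1.5, 104.5]
ft_force: [6.4, 3.6, -3.4]
gripper_width: 0.0004
finger_force: 3.7
```

Call:
carry_out(travel=[[0,-1,0],[0,-1.5,0],[0,-1.5,0]], roll=[0,0,0])

```text
clock: 11.55
ee_pos: [0.5839, 0.2712, 0.1926]
tcp_rot: [179.9, -1.6, 104.5]
ft_force: [7.4, 4.4, -5.0]
gripper_width: 0.0004
finger_force: 4.1
```

Call:
carry_out(travel=[[0,-1,0],[0,-1.5,0],[0,-1.5,0]], roll=[0,0,0])

```text
clock: 11.85
ee_pos: [0.5827, 0.271, 0.1926]
tcp_rot: [179.9, -1.6, 104.5]
ft_force: [7.2, 5.0, -3.9]
gripper_width: 0.0
finger_force: 4.5
```

Call:
carry_out(travel=[[0,-1,0],[0,-1.5,0],[0,-1.5,0]], roll=[0,0,0])

```text
clock: 12.15
ee_pos: [0.5815, 0.2707, 0.1926]
tcp_rot: [179.9, -1.6, 104.5]
ft_force: [9.3, 4.9, -6.3]
gripper_width: -0.0
finger_force: 5.0
```

Call:
carry_out(travel=[[0,-0.7,0],[0,-1.2,0],[0,-1.2,0]], roll=[0,0,0])

```text
clock: 12.45
ee_pos: [0.5805, 0.2705, 0.1926]
tcp_rot: [179.8, -1.6, 104.5]
ft_force: [10.3, 5.7, -5.9]
gripper_width: -0.0001
finger_force: 5.3
```

Call:
carry_out(travel=[[0.5,-0.5,0.5],[0.5,-1,0.5],[0.5,-1,0.5]], roll=[0,0,0])

```text
clock: 12.75
ee_pos: [0.5799, 0.2705, 0.1926]
tcp_rot: [179.8, -1.5, 104.5]
ft_force: [10.4, 4.1, -3.2]
gripper_width: -0.0002
finger_force: 5.5
```

Call:
carry_out(travel=[[0.5,-0.6,0.5],[0.5,-1.2,0.5],[0.5,-1.2,0.5]], roll=[0,0,0])

```text
clock: 13.05
ee_pos: [0.5765, 0.2698, 0.1922]
tcp_rot: [-180.0, -1.5, 104.5]
ft_force: [2.5, 0.5, 3.2]
gripper_width: -0.0002
finger_force: 2.3
```

Call:
carry_out(travel=[[0,-1,-0.5],[0,-2,-0.5],[0,-3,-0.5],[0,-4,-0.5],[0,-4,-0.5]], roll=[0,0,0,0,0])

```text
clock: 13.55
ee_pos: [0.5717, 0.2687, 0.1922]
tcp_rot: [-179.9, -1.5, 104.5]
ft_force: [3.4, -0.2, 3.3]
gripper_width: -0.0001
finger_force: 2.1
```

Call:
carry_out(travel=[[0,-1,-0.5],[0,-2,-0.5],[0,-2,-0.5]], roll=[0,0,0])

```text
clock: 13.85
ee_pos: [0.5692, 0.2681, 0.1922]
tcp_rot: [-179.8, -1.5, 104.5]
ft_force: [3.0, -0.5, 2.0]
gripper_width: 0.0
finger_force: 1.4
```

Call:
carry_out(travel=[[0,-0.7,0],[0,-1.3,0],[0,-1.3,0]], roll=[0,0,0])

```text
clock: 14.15
ee_pos: [0.5691, 0.2681, 0.1923]
tcp_rot: [-179.9, -1.5, 104.5]
ft_force: [6.3, 0.1, -1.0]
gripper_width: 0.0002
finger_force: 3.0
```

Call:
carry_out(travel=[[0,-0.7,0],[0,-1.3,0],[0,-1.3,0]], roll=[0,0,0])

```text
clock: 14.45
ee_pos: [0.569, 0.268, 0.1924]
tcp_rot: [180.0, -1.5, 104.5]
ft_force: [10.1, 1.5, -2.9]
gripper_width: -0.0002
finger_force: 4.9
```

A hard stop, so the latch should have snapped in. I ease off and look.

Call:
carry_out(travel=[[0,2,0],[0,4,0],[0,7,0],[0,12,0],[0,25,0],[0,40,0]], roll=[0,0,0,0,0,0])

```text
clock: 15.05
ee_pos: [0.6055, 0.2779, 0.192]
tcp_rot: [-179.8, -1.6, 104.5]
ft_force: [0.4, 1.0, 0.2]
gripper_width: 0.0003
finger_force: 0.0
```

```bash
python3 - <<'E'
from h import *
s=r.observe();print(s["ft_force"],s["ee_pos"])
p=r.get_image("side")
cv2.imwrite("pics/f.png",cv2.resize(p["frame"][170:330,180:340],(600,600),interpolation=2))
o=r.place_of("start_top",p)[0];print(o,atz(p,o["point"],.238))
E
```

```text
[0.4182684  0.96700983 0.17341491] [0.60547938 0.27790026 0.1920298 ]
{'point': [313.1, 238.8], 'confidence': 0.51} [0.44040024 0.19125284 0.238     ]
```

View pics/f.png

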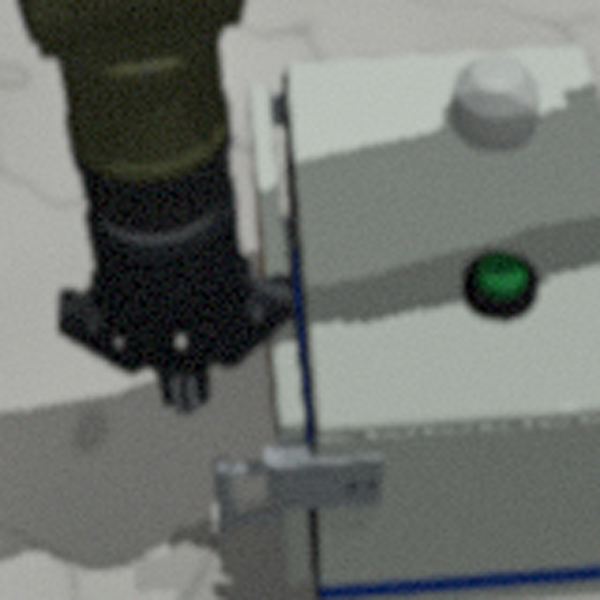

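The door stays shut, with its edge behind the strike at (250,480). Next is the button.

```bash
python3 - <<'E'
from h import *
P={n:r.get_image(n) for n in("side","top")};l=[]
for n in P:
    f=cv2.imread(f"pics/{n}0.png").astype(int);g=(f[...,1]-np.maximum(f[...,0],f[...,2]))>25
    g[:200]=0
    k,lab,st,ce=cv2.connectedComponentsWithStats(g.astype(np.uint8));i=1+st[1:,4].argmax();print(n,st[i],ce[i]);l.append(ray(P[n],ce[i]));print(atz(P[n],ce[i],.237))
t=tri(l);print(t)
from scipy.spatial.transform import Rotation as Ro
s=r.observe();M=Ro.from_euler('xyz',s["tcp_rot"],degrees=True)
print(s["qpos"],M.inv().apply(np.array([t[0],t[1],.27])-s["ee_pos"])*1e3,M.inv().apply([0,0,.1]))
E
```

```text
side [307 237  14  12 117] [313.35042735 242.52991453]
[0.43892989 0.20023796 0.237     ]
top [174 233  10  10  83] [178.28915663 237.45783133]
[0.44033311 0.20053177 0.237     ]
[0.43962971 0.20048097 0.23732535]
[23.8935066  26.3492584   2.80543226 66.44726644  1.56196731 99.38212103] [ -31.12129423 -180.07344571  -78.42105357] [ 0.00269188 -0.00042902 -0.09996284]
```

Call:
carry_out(travel=[[0,0,-45],[0,0,-90],[-6,-40,-90],[-14,-80,-90],[-22,-120,-90],[-30,-155,-90],[-31,-180,-90],[-31,-180,-80]], roll=[0,0,0,0,0,0,0,0])

```text
clock: 16.05
ee_pos: [0.4373, 0.1997, 0.2732]
tcp_rot: [-179.9, -1.6, 104.5]
ft_force: [-0.2, 0.1, -0.5]
gripper_width: -0.0002
finger_force: 0.0
```

```bash
python3 - <<'E'
from h import *
p=r.get_image("side");s=r.observe();print(s["ee_pos"],s["qpos"],s["ft_force"])
f=p["frame"].copy();u=proj(p,s["ee_pos"]+[0,0,-.011])[0];cv2.circle(f,(int(u[0]),int(u[1])),1,(0,0,255),-1)
cv2.imwrite("pics/g.png",cv2.resize(f[150:330,220:400],(600,600),interpolation=2))
E
```

```text
[0.4381469  0.20000523 0.27095382] [ 23.50465094   4.50770159 -15.53645306  69.89021697   1.55250464
  98.97927793] [ 0.47672541  0.12461968 -0.71164459]
```

View pics/g.png

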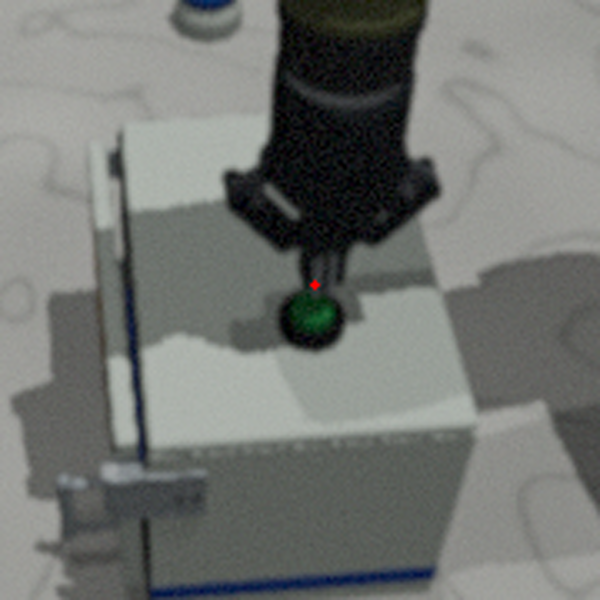

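The fingertip sits centred over the green button, about 22 mm above it, and the door is still shut. I press straight down.

Call:
carry_out(travel=[[0,1,9],[0,1,17],[0,1,20],[0,1,22],[0,1,24],[0,1,25]], roll=[0,0,0,0,0,0])

```text
clock: 16.7
ee_pos: [0.4414, 0.2016, 0.2471]
tcp_rot: [-179.9, -1.5, 104.5]
ft_force: [0.4, 1.0, 5.1]
gripper_width: -0.0
finger_force: 2.5
```

Call:
carry_out(travel=[[0,0,1],[0,0,2],[0,0,3],[0,0,3]], roll=[0,0,0,0])

```text
clock: 17.1
ee_pos: [0.4415, 0.2016, 0.2468]
tcp_rot: [180.0, -1.5, 104.5]
ft_force: [-5.5, -3.5, 21.1]
gripper_width: 0.0001
finger_force: 10.6
```

Call:
carry_out(travel=[[0,0,-3],[0,0,-7],[0,0,-15],[0,0,-30],[0,0,-55],[0,0,-80],[0,0,-80]], roll=[0,0,0,0,0,0,0])

```text
clock: 17.8
ee_pos: [0.4429, 0.2001, 0.327]
tcp_rot: [179.9, -1.6, 104.5]
ft_force: [0.5, 0.8, -0.6]
gripper_width: 0.0001
finger_force: 0.0
```

```bash
python3 - <<'E'
from h import *
p=r.get_image("side");s=r.observe();print(s["ee_pos"],s["ft_force"],r.nose_length)
cv2.imwrite("pics/i.png",cv2.resize(p["frame"][150:330,220:400],(600,600),interpolation=2))
E
```

```text
[0.44236827 0.199915   0.32524469] [-0.38752261  0.7730595  -0.14807997] 0.011
```

View pics/i.png

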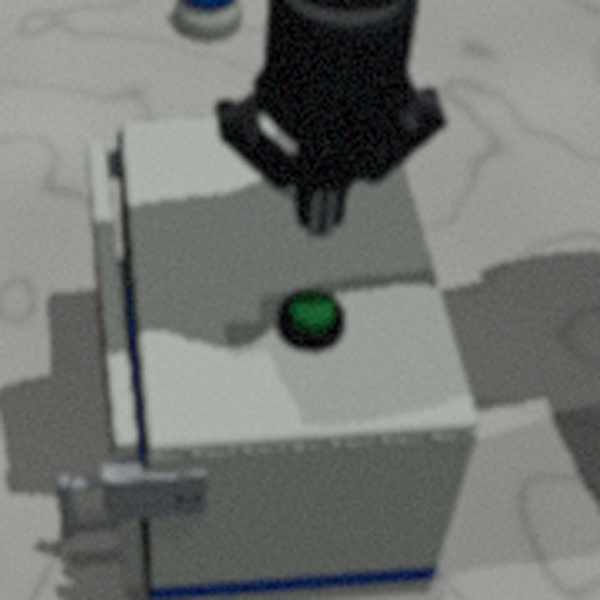

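Button up and door shut. The depth reading was ambiguous, so I press once more and note where contact begins.

Call:
carry_out(travel=[[0,0,25],[0,0,50],[0,0,65],[0,0,68],[0,0,68]], roll=[0,0,0,0,0])

```text
clock: 18.35
ee_pos: [0.4402, 0.201, 0.255]
tcp_rot: [-179.7, -1.5, 104.5]
ft_force: [-0.3, 0.0, -0.3]
gripper_width: -0.0001
finger_force: 0.0
```

Call:
carry_out(travel=[[0,0,2],[0,0,2],[0,0,2]], roll=[0,0,0])

```text
clock: 18.65
ee_pos: [0.4413, 0.2015, 0.2545]
tcp_rot: [-179.9, -1.5, 104.5]
ft_force: [0.5, 0.4, 0.8]
gripper_width: 0.0002
finger_force: 0.0
```

Call:
carry_out(travel=[[0,0,2],[0,0,2],[0,0,2]], roll=[0,0,0])

```text
clock: 18.95
ee_pos: [0.4414, 0.2015, 0.2523]
tcp_rot: [-179.9, -1.5, 104.5]
ft_force: [1.0, -0.0, 2.1]
gripper_width: 0.0001
finger_force: 0.9
```

Call:
carry_out(travel=[[0,0,2],[0,0,3],[0,0,3]], roll=[0,0,0])

```text
clock: 19.25
ee_pos: [0.4414, 0.2015, 0.2491]
tcp_rot: [-179.9, -1.5, 104.5]
ft_force: [2.1, 0.2, 3.2]
gripper_width: -0.0
finger_force: 1.8
```

Contact begins at about z = 0.253 and the press bottoms at 0.247, so that is the full 6 mm stroke. I complete this press and retreat.

Call:
carry_out(travel=[[0,0,2],[0,0,3.5],[0,0,3.5],[0,0,0],[0,0,-15],[0,0,-40],[0,0,-75],[0,0,-75]], roll=[0,0,0,0,0,0,0,0])

```text
clock: 20.05
ee_pos: [0.4427, 0.2001, 0.3273]
tcp_rot: [179.9, -1.6, 104.5]
ft_force: [-1.0, 0.3, -0.6]
gripper_width: 0.0003
finger_force: 0.0
```

Call:
carry_out(travel=[[0,0,0],[0,0,0],[0,0,0]], roll=[0,0,0])

```text
clock: 20.35
ee_pos: [0.4408, 0.1992, 0.3224]
tcp_rot: [-179.7, -1.5, 104.5]
ft_force: [0.5, 0.2, 0.6]
gripper_width: -0.0001
finger_force: 0.0
```

```bash
python3 -c "
from rig import r
print(r.finish_job())"
```

```text
the job is handed in; nothing more can be done
None
```

I pushed the door shut (about 13 N at most in the readings) and it stayed latched by itself. I then pressed the start button its full 6 mm and let go, twice because I wanted to check the depth, and handed the job in at about 20 s; no verdict came back.

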